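# Clamp the draw-down glass with the indexing slide and set the film applicator on it

## Task

Get the draw-down bed ready: hold the sliding clamp's release bar up, slide the clamp along until its spring pad has pushed the loose glass plate home against the end stop and is well squeezed but never bottomed out, then let go so that the bar drops fully into the nearest notch and the pad keeps the glass held. Then stand the film applicator on the clamped glass, square across it and near the end-stop end. Be gentle with the glass and leave the other things on the bench where they are.

Things in the scene. Friction and masses are not known exactly. Their poses are not given: they have to be found in the camera images.
- bed: Draw-down bed, a fixed aluminium plate on feet, 200 mm wide (x) and 405 mm long (y), lying across in front of the robot. Origin: on the bench under its centreline; y runs from -190 to +215 mm; z up. Its top is 17 mm above the bench; two steel rails, 10 mm high, run along it (inner faces at x = -76 and +76 mm). A tall press stands behind its left.
- rack_front (a point): Point of the bed (top of the rack, 29 mm above the bench): a dark notched rack runs along the bed's front (-x) edge, with square notches 7 mm apart and 8 mm deep for the release bar's tooth.
- stop_nominal (a point): Point of the bed, on its top, at bed y = +150 mm: the nominal place of the end stop's inner face. The end stop (steel, 146 mm across, 13 mm high, 20 mm deep, two bolt heads 4 mm higher, bolted into T-slots) was last set by someone else: its face is within 30 mm of this point along y, exactly where is not known.
- carriage: Sliding clamp: a beam (177 x 30 x 22 mm) across the bed that slides along the bed's y only, with 2 N of friction plus 0.04 N per mm/s. Origin: under the beam's middle, 30 mm above the bench; axes as the bed's. It starts near the bed's -y end, at bed y = -155 to -137 mm, and can go to -5 mm. Let go between notches, its pad's spring pushes it back (-y) up to 7 mm into a notch.
- pad_free (a point): Point of the clamp beam, 42 mm ahead (+y) of its origin and 20 mm above the bench: where the face of the clamp's rubber-faced pad (120 mm wide) is while free. The pad yields from there by 13 mm at 1.5 N per mm and bottoms out at 19.5 N. Over 22 N on the glass is too much; over 4 N must remain once the tooth has caught (up to 10.5 N less than when let go).
- release_bar (a joint): Height of the clamp's spring-loaded release bar above its lowest position, m: about 0 when its tooth is fully in a notch, 0.007 when the tooth stands on the rack between two notches (it may start either way), 0.012 at its upper stop. The tooth is clear of the rack above 0.007; hold it at 0.0085 to 0.011. Lifting takes about 6 to 8 N.
- bar_grip (a point): Middle of the release bar's handle: a black bar 90 mm long along the bed's x, 12 mm wide (y) and 12 mm high, on two posts 64 mm apart that rise from the clamp; 91 mm above the bench when down, with 27 mm free beneath it. It moves with bar and clamp; axes as the bed's. Pinch it from above across its 12 mm width.
- glass_plate: Loose greenish glass plate, 146 mm (x) x 180 mm (y) x 6 mm, 0.3 to 0.46 kg, lying on the bed between its rails, short of the end stop by 4 to 86 mm; it slides along under less than 4 N. Origin: centre of its underside, 17 mm above the bench; axes as the bed's: +y towards the end stop, x across.
- film_applicator: Film applicator, a loose steel frame 118 mm long (its x), 44 mm wide (y) and 34 mm high, 0.25 to 0.4 kg, on the bench to the right of the bed: two bars along x, 28 to 30 mm high, their outer faces at y = -19 and +20 mm, between two end cheeks on which it stands. Origin: centre of its underside. Grip it across its two bars at the middle (39 mm). Either way round is right.
- paint_tin_1: Small lever-lid tin, 62 mm across, 76 mm high, loose, at the right beyond the applicator; bystander. Origin: centre of its underside.
- steel_cup: Open steel cup, 63 mm across, 66 mm high, loose, at the back right; bystander. Origin: centre of its underside.
- dropper_bottle: Small bottle with a red cap, 33 mm across, 54 mm high, loose, to the left of the bed; bystander. Origin: centre of its underside.

How it is judged:
By the outcome, as a careful person would: the job done as asked, in the order asked, and still so for the second after the job is handed in, with the robot touching nothing.
It also fails if it takes over 58 s, if anything falls off the work surface, if the arm or the gripper's body presses on something with over 40 N, if the wrist force passes 120 N, or if a joint passes its speed limit or range.

## Robot

A 6-joint arm with a two-finger parallel gripper is mounted at the origin on a cart in front of the work surface, level with it; the furniture and walls round the work are solid. World frame = base frame: x ahead of the robot, y to its left, z up, the work surface at z = 0. Lengths are in m, angles in degrees, forces in N, time in s.
With the tool pointing down it reaches from about 0.4 to 0.825 m from the base axis. Payload 7 kg.
Tool frame: the origin (TCP) lies on the centre line of the jaws, within the pads' length; the fingertips stand 19 mm ahead of it and the grasp point (between the pads) is the TCP (r.tip_extent is the distance from the TCP to the fingertips, in m); z points along the fingers, y is the line along which they close (so a half turn about z gives the same grasp; the last joint's range is limited). The gripper opens to 88 mm and grips with 3 to 60 N. Pads are 19 mm wide; open, the fingers measure 130 mm over their backs; the gripper's body (78 mm by 193 mm) begins 47 mm behind the grasp point.
Start: joints at [-47.378, 20.546, 0.682, 0, -70.136, -16.507], TCP at [0.297, -0.606, 0.246] pointing down, gripper open.
Joint ranges: [-176.03, 176.03], [-82.01, 121.73], [-58.28, 71.71], [-173.87, 95.51], [-174.79, -0.11], [-173.66, 173.66]. Speed limits (degrees/s): [136.94, 136.94, 172.46, 180, 180, 180].

## Interface

Orientations are given as [roll, pitch, yaw] about the fixed x, y, z axes, in that order (R = Rz(yaw) Ry(pitch) Rx(roll)).
In Python, from plant import r gives the robot as it stands. The module is installed in compiled form; this text tells all that it offers.
- The arm moves only by the tool jog_arm, never from a script. Its argument "deltas" is a list that holds one entry, the list of rows, each a list of 5 numbers: the opening, from -1 (shut) to 1 (fully open), then the shift along the world's x, y, z in cm, then the turn about the world's z in rad. In form: [[[claw, dx, dy, dz, turn], ...]]. A call has 1 to 8 rows; each row shifts and turns the commanded pose from where the row before left it; what a row does not reach is not made up. A row lasts 1/8 s, in which the tool goes at most 62.5 mm and 10.7 degrees, less where a joint would pass 70% of its speed; a pose out of reach is approached as far as the arm can. A call with a gripper value outside its range is refused whole. The fingers move at their own pace and stop on an object; "force" is the grip in N (left out, the last holds). Time passes only in rows, so rows that do not move let the fingers close. It gives the time, the measured TCP pose, the force, the opening and the grip force at its end, in the units of the state.
- r.get_state(): the state, without advancing time (a new reading comes with each control period).
- r.capture(name): name is "scene" or "top"; returns the picture (480x640x3 uint8, blue, green, red); there is no depth.
- r.camera_info(name): a dict with "fx", "fy", "cx", "cy" (pixels), "view" (4x4, takes a point from world to camera coordinates). Camera axes: x right, y up, looking along -z (the intrinsics and any distortion apply to the point x, -y, -z); pixel columns grow to the right and rows downward; lengths in m; the calibration is good to about 2 mm. A picture is of the moment at which its call begins. camera_info takes no time and is no camera call.
- r.close_job(): hands the job in; it is judged then, once.
The state is a dict: "time_s": time; "joints": joint angles; "qd": joint speeds; "joint_torque": joint torques, N m; "tcp_pos": TCP position; "eef_rot": TCP orientation; "contact_force": force on the tool from outside, world axes, zero at the start; "moment": the same for the moment, N m; "gripper_width": finger opening in m; "gripper_force": force on a finger pad.
Only numpy, scipy, OpenCV 4.12 (cv2) and the standard library are available. Lean on these libraries where they do the work, as an engineer would, in place of code of your own. Each camera call takes 0.05 s, during which the arm holds its last target. There are 200 camera calls.

## Working session

There is one attempt and no reset: what is moved stays moved. The work goes in short steps, Python scripts to look and compute and a tool call to move; the robot and the scene stay as the last step left them, time stands still between calls to the robot, and variables do not carry over. Pictures are saved under pics/ and viewed, at most 10 in all, crops included, and the job is handed in when it is done.

Besides the shell and the picture viewer there is one more tool, called by a JSON object that holds its "op" and its "data". jog_arm: Moves the arm, as the interface text tells. Its arguments: {"type":"object","properties":{"deltas":{"type":"array"},"force":{"type":"number"}},"required":["deltas"]}

```bash
mkdir -p pics
cat > h.py <<'E'
import numpy as np, cv2
from plant import r
def ray(info,u,v):
    V=np.array(info["view"]);R=V[:3,:3];t=V[:3,3]
    d=np.array([(u-info["cx"])/info["fx"],-(v-info["cy"])/info["fy"],-1.0])
    return -R.T@t, R.T@d
def onz(name,u,v,z):
    o,d=ray(r.camera_info(name),u,v); return o+d*(z-o[2])/d[2]
def proj(name,p):
    i=r.camera_info(name);V=np.array(i["view"]);c=V[:3,:3]@np.array(p)+V[:3,3]
    return i["cx"]+i["fx"]*c[0]/-c[2], i["cy"]+i["fy"]*-c[1]/-c[2]
E
python3 - <<'E'
from h import *
for n in("scene","top"):
    cv2.imwrite(f"pics/{n}0.png",r.capture(n)); i=r.camera_info(n); print(i, ray(i,320,240))
print(r.get_state())
E
```

```text
{'fx': 569.6037647933597, 'fy': 569.6037647933597, 'cx': 324.17755233522297, 'cy': 236.40235018841048, 'view': array([[-0.59653587, -0.8023164 , -0.0208169 ,  0.22121985],
       [ 0.36760276, -0.29619172,  0.88155469, -0.2992431 ],
       [-0.71345159,  0.51822664,  0.47162271, -1.08416691],
       [ 0.        ,  0.        ,  0.        ,  1.        ]])} (array([-0.53153243,  0.65069917,  0.779722  ]), array([ 0.71550486, -0.51047158, -0.47703799]))
{'fx': 463.4441727282692, 'fy': 463.4441727282692, 'cx': 318.179364470723, 'cy': 247.78702525478658, 'view': array([[-0.00653421, -0.99993346, -0.009507  , -0.08416393],
       [ 0.99829882, -0.00707378,  0.05787428, -0.49955548],
       [-0.05793768, -0.00911266,  0.99827861, -1.20198524],
       [ 0.        ,  0.        ,  0.        ,  1.        ]])} (array([ 0.42851547, -0.09864536,  1.22802742]), array([ 0.07468593,  0.00506558, -0.99734353]))
{'time_s': 0.1, 'joints': array([-4.73762409e+01,  2.05890144e+01,  6.37711181e-01, -1.68181183e-02,
       -7.01360906e+01, -1.65051099e+01]), 'qd': array([ 0.05635889, -0.04511051,  0.17812581, -0.00335605,  0.05929422,
       -0.04813935]), 'joint_torque': array([-1.94712506e-03, -5.84162593e+01,  2.93751472e+01,  7.01549113e+00,
        1.01362600e-02, -6.80524795e-05]), 'tcp_pos': array([ 0.29692328, -0.60571957,  0.24469028]), 'eef_rot': array([ 1.79911715e+02, -9.67152836e-03, -1.53887070e+02]), 'contact_force': array([ 0.04291923, -0.24162665,  0.31891985]), 'moment': array([-0.03957698, -0.00208362, -0.03832988]), 'gripper_force': 0.0, 'gripper_width': 0.08766034003992705}
```

View pics/scene0.png

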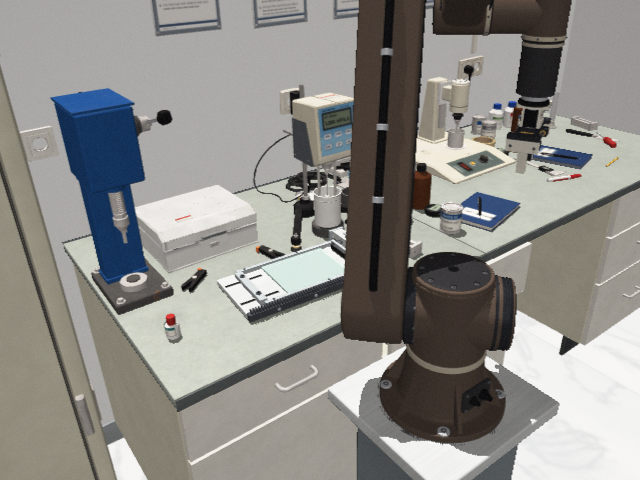

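View pics/top0.png

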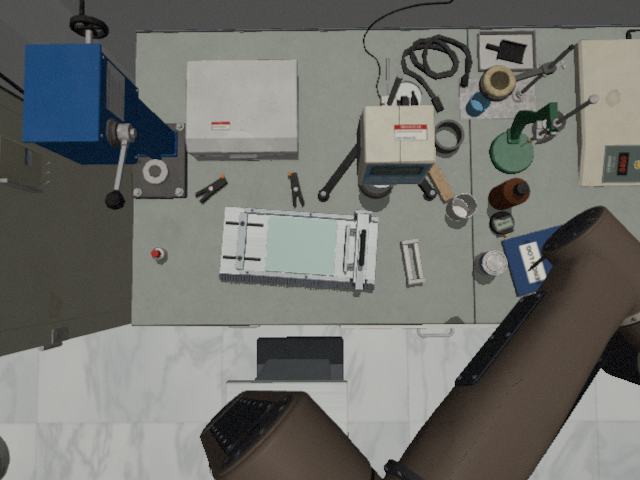

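The scene view shows the bed partly hidden behind the arm. In the top view the bed spans about (222,208)–(378,290), with the end stop near (242,240), the glass at (265–338), the clamp at (355,250), the black bar at (362,247), and the applicator at (412,262). I'll zoom in.

Run:
```python
from h import *
im=cv2.imread("pics/top0.png")
c=im[200:300,215:430]
c=cv2.resize(c,None,fx=3.7,fy=3.7,interpolation=cv2.INTER_CUBIC)
cv2.imwrite("pics/c0.png",c)
```

```text
(no output)
```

View pics/c0.png

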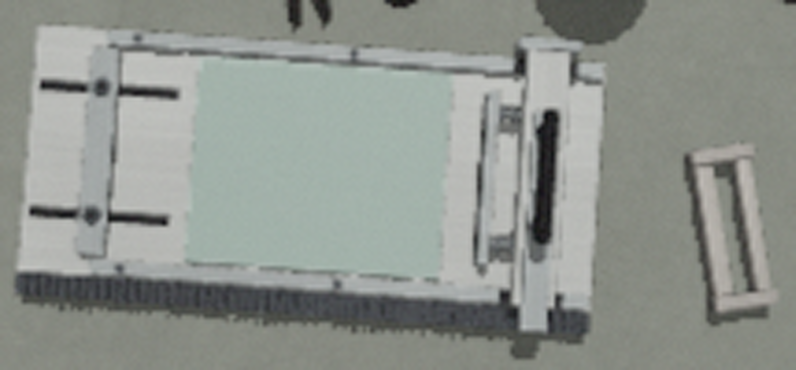

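The crop shows the end stop's inner face from (119,50) to (106,257), the glass from x≈190 to 450, the black handle from (550,110) to (540,242), and the applicator with its centre near (733,228). Next I'll measure these.

```bash
cat >> h.py <<'E'
def mar(mask,name,z,box):
    m=np.zeros_like(mask);x0,y0,x1,y1=box;m[y0:y1,x0:x1]=mask[y0:y1,x0:x1]
    cs=cv2.findContours(m,cv2.RETR_EXTERNAL,cv2.CHAIN_APPROX_NONE)[0]
    c=max(cs,key=cv2.contourArea).reshape(-1,2)
    P=np.array([onz(name,u,v,z)[:2] for u,v in c])*1000
    (cx,cy),(w,h),a=cv2.minAreaRect(P.astype(np.float32))
    return (round(cx,1),round(cy,1)),(round(w,1),round(h,1)),round(a,2)
E
python3 - <<'E'
from h import *
im=cv2.imread("pics/top0.png"); b,g,rr=[x.astype(int) for x in cv2.split(im)]
hsv=cv2.cvtColor(im,cv2.COLOR_BGR2HSV)
for p in [(300,245),(362,247),(242,240),(412,262),(404,262),(350,240),(355,235),(420,285)]: print(p,im[p[1],p[0]],hsv[p[1],p[0]])
gl=((g-rr>12)&(g>120)).astype(np.uint8)*255
print("glass",mar(gl,"top",.023,(255,205,345,282)))
bl=(im.max(2)<50).astype(np.uint8)*255
for z in(.097,.104): print("bar",mar(bl,"top",z,(352,222,372,272)))
ap=((rr>150)&(rr-b>-5)).astype(np.uint8)*255
for z in(.034,.0): print("appl",mar(ap,"top",z,(395,232,430,292)))
# stop inner face, crop coords -> px
for u,v in[(119,50),(106,257)]:print("stop",onz("top",215+u/3.7-.4,200+v/3.7-.4,.030)*1000)
# bed corners
for u,v in[(38,27),(603,63),(590,308),(17,272)]:print("bed",onz("top",215+u/3.7-.4,200+v/3.7-.4,.017)*1000)
E
```

```text
(300, 245) [169 178 162] [ 73  23 178]
(362, 247) [38 33 35] [132  34  38]
(242, 240) [168 168 163] [ 90   8 168]
(412, 262) [132 141 138] [ 40  16 141]
(404, 262) [66 67 70] [ 8 15 70]
(350, 240) [187 191 189] [ 45   5 191]
(355, 235) [105 107 106] [ 45   5 107]
(420, 285) [74 80 78] [40 19 80]
glass ((507.1, -41.9), (177.8, 145.1), 85.45)
bar ((494.3, -194.5), (11.7, 86.1), 85.73)
bar ((493.9, -193.9), (11.7, 85.6), 85.73)
appl ((457.3, -332.9), (99.9, 40.0), 8.21)
appl ((458.1, -339.5), (102.7, 41.2), 8.21)
stop [589.82555246  97.71868677  30.        ]
stop [444.30476796 106.47126471  30.        ]
bed [608.51360351 157.68534264  17.        ]
bed [ 579.61519976 -244.01573996   17.        ]
bed [ 406.36002941 -232.46354438   17.        ]
bed [434.30497572 171.65793668  17.        ]
```

{"op": "jog_arm", "data": {"deltas": [[[0.2,2.4,5.1,0,-0.13],[0.2,2.5,5.2,0,-0.13],[0.2,2.5,5.2,0,-0.13],[0.2,2.5,5.2,0,-0.139],[0.2,2.5,5.2,-1,0],[0.2,2.5,5.2,-2,0],[0.2,2.4,5.1,-3,0],[0.2,2.4,5.0,-3,0]]], "force": 30}}

```text
time_s: 1.1
tcp_pos: [0.4938, -0.1938, 0.1559]
eef_rot: [180.0, 0.0, 175.8]
contact_force: [1.0, -0.5, -0.7]
gripper_width: 0.0528
gripper_force: 0.0
```

{"op": "jog_arm", "data": {"deltas": [[[0.2,0,0,0,0]]]}}

```text
time_s: 1.23
tcp_pos: [0.4931, -0.1925, 0.154]
eef_rot: [180.0, -0.2, 176.0]
contact_force: [-0.6, -0.8, 0.3]
gripper_width: 0.0525
gripper_force: 0.0
```

Run:
```python
from h import *
a=r.capture("scene");b=r.capture("top");cv2.imwrite("pics/s1.png",a);cv2.imwrite("pics/t1.png",b)
out=np.zeros((600,800,3),np.uint8)
out[:300]=cv2.resize(b[205:295,215:455],(800,300),interpolation=cv2.INTER_CUBIC)
out[300:]=cv2.resize(a[200:320,210:530],(800,300),interpolation=cv2.INTER_CUBIC)
cv2.imwrite("pics/c1.png",out); print(r.get_state())
```

```text
{'time_s': 1.325, 'joints': array([-3.70390073e-01,  1.15494170e+01, -2.45468491e+01,  7.67004356e-03,
       -5.39774025e+01, -9.37211511e+01]), 'qd': array([-1.920328  , -0.93633839,  0.70592271,  0.10134276, -0.12617666,
        0.17341869]), 'joint_torque': array([ 1.12005271e+00, -4.05971432e+01,  2.45758814e+01,  5.79274312e+00,
       -2.12754426e-02, -8.54439964e-02]), 'tcp_pos': array([ 0.49335309, -0.19503222,  0.15607206]), 'eef_rot': array([-1.79989034e+02, -7.31113061e-02,  1.75912967e+02]), 'contact_force': array([ 0.35671134,  0.00129458, -0.53668665]), 'moment': array([-5.03398488e-02, -2.01798210e-02,  5.21574977e-05]), 'gripper_force': 0.0, 'gripper_width': 0.05242067746649905}
```

View pics/c1.png

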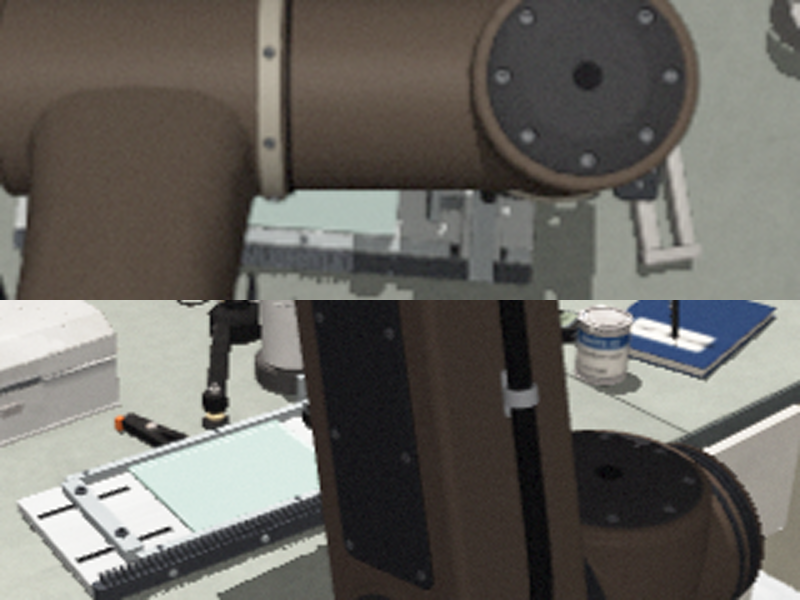

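The arm hides the clamp in both views, though the end stop and glass are still clear. From here I go by force. I'll descend and close in stages.

{"op": "jog_arm", "data": {"deltas": [[[0.2,0,0,-2.5,0],[0.2,0,0,-2.0,0],[0.2,0,0,-1.0,0],[0.2,0,0,-0.6,0],[-0.5,0,0,0,0],[-0.5,0,0,0,0]]]}}

```text
time_s: 2.08
tcp_pos: [0.4938, -0.1958, 0.0961]
eef_rot: [-180.0, 0.1, 175.8]
contact_force: [0.1, 1.1, 0.6]
gripper_width: 0.0379
gripper_force: 0.0
```

{"op": "jog_arm", "data": {"deltas": [[[-0.9,0,0,0,0],[-0.9,0,0,0,0]]], "force": 10}}

```text
time_s: 2.33
tcp_pos: [0.4936, -0.1955, 0.0958]
eef_rot: [180.0, 0.0, 175.8]
contact_force: [-0.3, 0.6, -0.2]
gripper_width: 0.0183
gripper_force: 0.0
```

{"op": "jog_arm", "data": {"deltas": [[[-1,0,0,0,0],[-1,0,0,0,0]]], "force": 10}}

```text
time_s: 2.58
tcp_pos: [0.4935, -0.1955, 0.0956]
eef_rot: [180.0, 0.0, 175.8]
contact_force: [-0.6, 0.8, 1.8]
gripper_width: 0.0119
gripper_force: 10.0
```

{"op": "jog_arm", "data": {"deltas": [[[-1,0,0,0,0],[-1,0,0,0.2,0],[-1,0,0,0,0]]], "force": 45}}

```text
time_s: 2.95
tcp_pos: [0.4934, -0.1955, 0.097]
eef_rot: [180.0, -0.0, 175.8]
contact_force: [2.9, 0.0, -7.9]
gripper_width: 0.0117
gripper_force: 45.0
```

{"op": "jog_arm", "data": {"deltas": [[[-1,0,0,0.2,0],[-1,0,0,0,0]]]}}

```text
time_s: 3.2
tcp_pos: [0.4933, -0.1955, 0.0993]
eef_rot: [180.0, -0.0, 175.8]
contact_force: [1.9, -0.0, -8.6]
gripper_width: 0.0116
gripper_force: 45.0
```

{"op": "jog_arm", "data": {"deltas": [[[-1,0,0,0.1,0],[-1,0,0,0,0]]]}}

```text
time_s: 3.45
tcp_pos: [0.4933, -0.1955, 0.1004]
eef_rot: [180.0, -0.0, 175.8]
contact_force: [2.2, 0.3, -8.8]
gripper_width: 0.0117
gripper_force: 45.0
```

{"op": "jog_arm", "data": {"deltas": [[[-1,0,0,0.1,0],[-1,0,0,0,0]]]}}

```text
time_s: 3.7
tcp_pos: [0.4933, -0.1955, 0.101]
eef_rot: [180.0, -0.0, 175.8]
contact_force: [5.0, 0.9, -13.8]
gripper_width: 0.0112
gripper_force: 45.0
```

{"op": "jog_arm", "data": {"deltas": [[[-1,0,0,0.1,0],[-1,0,0,0,0]]]}}

```text
time_s: 3.95
tcp_pos: [0.4932, -0.1954, 0.1011]
eef_rot: [180.0, -0.0, 175.8]
contact_force: [8.3, -2.3, -24.0]
gripper_width: 0.0116
gripper_force: 45.0
```

The bar hit its upper stop at z≈0.101, so it started standing on the rack. I'll drop about 2 mm to roughly 0.010, then slide.

{"op": "jog_arm", "data": {"deltas": [[[-1,0,0,-0.2,0],[-1,0,0,-0.12,0],[-1,0,0,0,0]]]}}

```text
time_s: 4.32
tcp_pos: [0.4933, -0.1956, 0.0994]
eef_rot: [180.0, 0.0, 175.8]
contact_force: [2.7, 1.3, -8.1]
gripper_width: 0.0116
gripper_force: 45.0
```

{"op": "jog_arm", "data": {"deltas": [[[-1,0.015,0.2,0,0],[-1,0.022,0.3,0,0],[-1,0.022,0.3,0,0],[-1,0.022,0.3,0,0],[-1,0.022,0.3,0,0]]]}}

```text
time_s: 4.95
tcp_pos: [0.4945, -0.1814, 0.0993]
eef_rot: [-180.0, 0.0, 175.8]
contact_force: [2.5, -3.5, -7.9]
gripper_width: 0.0115
gripper_force: 45.0
```

{"op": "jog_arm", "data": {"deltas": [[[-1,0.022,0.3,-0.07,0],[-1,0.022,0.3,0,0],[-1,0.022,0.3,0,0],[-1,0.022,0.3,0,0],[-1,0.022,0.3,0,0],[-1,0.022,0.3,0,0]]]}}

```text
time_s: 5.7
tcp_pos: [0.4958, -0.1637, 0.0987]
eef_rot: [-180.0, 0.0, 175.8]
contact_force: [4.1, -6.4, -6.7]
gripper_width: 0.0116
gripper_force: 45.0
```

{"op": "jog_arm", "data": {"deltas": [[[-1,0.022,0.3,0,0],[-1,0.022,0.3,0,0],[-1,0.022,0.3,0,0],[-1,0.022,0.3,0,0],[-1,0.022,0.3,0,0],[-1,0.022,0.3,0,0]]]}}

```text
time_s: 6.45
tcp_pos: [0.4972, -0.1457, 0.0987]
eef_rot: [-180.0, 0.0, 175.8]
contact_force: [3.3, -5.3, -7.6]
gripper_width: 0.0115
gripper_force: 45.0
```

{"op": "jog_arm", "data": {"deltas": [[[-1,0.022,0.3,0,0],[-1,0.022,0.3,0,0],[-1,0.022,0.3,0,0]]]}}

```text
time_s: 6.82
tcp_pos: [0.4979, -0.1367, 0.0987]
eef_rot: [-180.0, 0.0, 175.8]
contact_force: [4.0, -5.9, -7.4]
gripper_width: 0.0115
gripper_force: 45.0
```

{"op": "jog_arm", "data": {"deltas": [[[-1,0.022,0.3,0,0],[-1,0.022,0.3,0,0],[-1,0.022,0.3,0,0]]]}}

```text
time_s: 7.2
tcp_pos: [0.4986, -0.1277, 0.0987]
eef_rot: [-180.0, 0.0, 175.8]
contact_force: [4.5, -5.4, -7.4]
gripper_width: 0.0116
gripper_force: 45.0
```

{"op": "jog_arm", "data": {"deltas": [[[-1,0.022,0.3,0,0],[-1,0.022,0.3,0,0]]]}}

```text
time_s: 7.45
tcp_pos: [0.4991, -0.1217, 0.0988]
eef_rot: [-180.0, 0.0, 175.8]
contact_force: [3.8, -4.9, -7.7]
gripper_width: 0.0113
gripper_force: 45.0
```

{"op": "jog_arm", "data": {"deltas": [[[-1,0.015,0.2,0,0],[-1,0.015,0.2,0,0]]]}}

```text
time_s: 7.7
tcp_pos: [0.4994, -0.1177, 0.0988]
eef_rot: [-180.0, 0.0, 175.8]
contact_force: [3.1, -4.4, -7.7]
gripper_width: 0.0113
gripper_force: 45.0
```

{"op": "jog_arm", "data": {"deltas": [[[-1,0.015,0.2,0,0],[-1,0.015,0.2,0,0]]]}}

```text
time_s: 7.95
tcp_pos: [0.4997, -0.1139, 0.0988]
eef_rot: [-180.0, 0.0, 175.8]
contact_force: [3.3, -8.5, -7.5]
gripper_width: 0.0116
gripper_force: 45.0
```

{"op": "jog_arm", "data": {"deltas": [[[-1,0.015,0.2,0,0],[-1,0.015,0.2,0,0]]]}}

```text
time_s: 8.2
tcp_pos: [0.4999, -0.1106, 0.0989]
eef_rot: [-179.9, 0.0, 175.8]
contact_force: [4.5, -12.6, -7.0]
gripper_width: 0.0115
gripper_force: 45.0
```

{"op": "jog_arm", "data": {"deltas": [[[-1,0.01,0.15,0,0],[-1,0,0,0,0]]]}}

```text
time_s: 8.45
tcp_pos: [0.5, -0.1093, 0.0989]
eef_rot: [-179.9, 0.0, 175.8]
contact_force: [4.4, -12.7, -8.0]
gripper_width: 0.0114
gripper_force: 45.0
```

{"op": "jog_arm", "data": {"deltas": [[[-1,0.007,0.1,0,0],[-1,0,0,0,0]]]}}

```text
time_s: 8.7
tcp_pos: [0.5001, -0.1085, 0.0989]
eef_rot: [-179.9, 0.0, 175.8]
contact_force: [5.0, -13.4, -7.7]
gripper_width: 0.0116
gripper_force: 45.0
```

{"op": "jog_arm", "data": {"deltas": [[[-1,0.007,0.1,0,0],[-1,0.007,0.1,0,0]]]}}

```text
time_s: 8.95
tcp_pos: [0.5002, -0.107, 0.099]
eef_rot: [-179.8, 0.0, 175.8]
contact_force: [4.8, -19.0, -7.8]
gripper_width: 0.0111
gripper_force: 45.0
```

{"op": "jog_arm", "data": {"deltas": [[[-1,0.007,0.1,0,0]]]}}

```text
time_s: 9.07
tcp_pos: [0.5002, -0.1061, 0.099]
eef_rot: [-179.8, 0.0, 175.8]
contact_force: [5.9, -19.2, -8.2]
gripper_width: 0.0116
gripper_force: 45.0
```

Compression is about 11.3 mm (≈17 N), read with the clamp still moving. Now I'll lower the tooth to the rack top and let go.

{"op": "jog_arm", "data": {"deltas": [[[-1,0,0,-0.15,0],[-1,0,0,-0.12,0]]]}}

```text
time_s: 9.32
tcp_pos: [0.5003, -0.1061, 0.0963]
eef_rot: [-179.8, 0.0, 175.8]
contact_force: [5.5, -17.0, -6.6]
gripper_width: 0.0116
gripper_force: 45.0
```

{"op": "jog_arm", "data": {"deltas": [[[-0.3,0,0,0,0],[-0.3,0,0,0,0],[-0.3,0,0,0,0]]]}}

```text
time_s: 9.7
tcp_pos: [0.5003, -0.1038, 0.0964]
eef_rot: [180.0, 0.0, 175.8]
contact_force: [-0.5, -0.6, 0.6]
gripper_width: 0.0298
gripper_force: 0.0
```

{"op": "jog_arm", "data": {"deltas": [[[0.6,0,0,0,0],[0.6,0,0,0,0],[0.6,0,0,2,0],[0.6,0,0,4,0],[0.6,-1,-3,5,0],[0.6,-2,-5,2,0],[0.6,-2,-5,0,0],[0.6,-2,-5,0,0]]]}}

```text
time_s: 10.7
tcp_pos: [0.4296, -0.2853, 0.2266]
eef_rot: [-180.0, 0.1, 175.9]
contact_force: [1.6, -0.3, -0.3]
gripper_width: 0.0699
gripper_force: 0.0
```

{"op": "jog_arm", "data": {"deltas": [[[0.6,-2,-5.5,0,0],[0.6,-2,-5.5,0,0],[0.6,-2,-5.5,0,0],[0.6,-2,-5.5,0,0],[0.6,0,-5,0,0],[0.6,0,-3,0,0],[0.6,0,0,0,0]]]}}

```text
time_s: 11.58
tcp_pos: [0.3495, -0.5857, 0.2244]
eef_rot: [179.9, -0.1, 175.7]
contact_force: [-0.6, 1.5, -0.4]
gripper_width: 0.0701
gripper_force: 0.0
```

Run:
```python
from h import *
a=r.capture("scene");b=r.capture("top");cv2.imwrite("pics/s2.png",a);cv2.imwrite("pics/t2.png",b)
out=np.zeros((600,800,3),np.uint8)
out[:340]=cv2.resize(b[203:305,215:455],(800,340),interpolation=cv2.INTER_CUBIC)
out[340:]=cv2.resize(a[240:320,210:456],(800,260),interpolation=cv2.INTER_CUBIC)
cv2.imwrite("pics/c2.png",out)
bl=(b.max(2)<55).astype(np.uint8)*255
for z in(.097,.104): print("bar",mar(bl,"top",z,(310,222,358,272)))
g=cv2.cvtColor(b,cv2.COLOR_BGR2GRAY)
np.set_printoptions(linewidth=250); print(g[232:294:2,396:432])
```

```text
bar ((499.8, -109.6), (9.2, 86.1), 85.19)
bar ((499.4, -109.5), (9.1, 85.5), 85.19)
[[143 141 143 ... 144 141 142]
 [144 144 143 ... 145 140 140]
 [141 143 141 ... 142 140 141]
 ...
 [140 142 144 ... 145 143 141]
 [143 141 141 ... 145 142 144]
 [141 143 143 ... 142 139 138]]
```

View pics/c2.png

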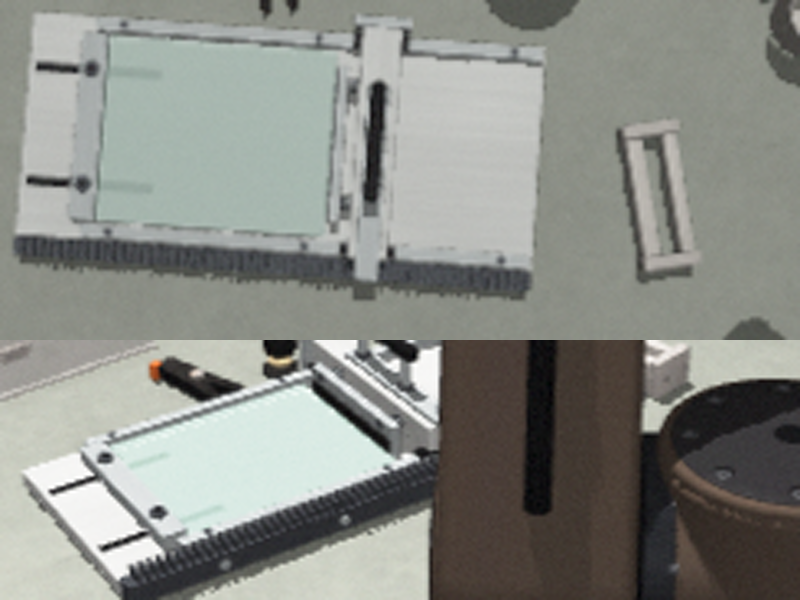

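In this view the glass is home against the stop: the stop's face meets the glass edge in the top crop at x≈103, the pad is squeezed at (340,150), and the handle is at (375,140). The handle moved about 4 mm back after I let go. Next I'll check the bar height and measure the applicator.

Run:
```python
from h import *
a=cv2.imread("pics/s2.png");b=cv2.imread("pics/t2.png");b0=cv2.imread("pics/top0.png")
for im in(b,b0):
    g=cv2.GaussianBlur(cv2.cvtColor(im,cv2.COLOR_BGR2GRAY),(3,3),0)
    for t in(152,158,165):
        m=(g>t).astype(np.uint8)*255
        print("appl",t,mar(m,"top",.034,(394,230,434,294)))
yaw=np.radians(-4.2);ex=np.array([np.cos(yaw),np.sin(yaw),0]);ey=np.array([-ex[1],ex[0],0])
big=cv2.resize(a[215:275,290:370],(800,600),interpolation=cv2.INTER_CUBIC)
for dz,col in((0,(0,255,0)),(.007,(0,0,255))):
    c=np.array([.4996,-.1096,.091+dz])
    for ux in(-.045,.045):
        P=[np.array(proj("scene",c+ux*ex+s*.006*ey+w*np.array([0,0,.006]))) for s,w in((-1,-1),(1,-1),(1,1),(-1,1))]
        q=((np.array(P)-[290,215]+.5)*10).astype(int)
        cv2.polylines(big,[q],True,col,1)
cv2.imwrite("pics/c3.png",big)
```

```text
appl 152 ((463.2, -332.3), (111.5, 40.0), 7.86)
appl 158 ((457.7, -331.8), (98.2, 39.2), 9.51)
appl 165 ((459.8, -318.0), (83.9, 9.3), 8.46)
appl 152 ((457.9, -332.8), (98.7, 39.2), 8.16)
appl 158 ((459.8, -318.2), (83.9, 9.7), 8.46)
appl 165 ((460.0, -317.7), (83.5, 7.3), 9.01)
```

View pics/c3.png

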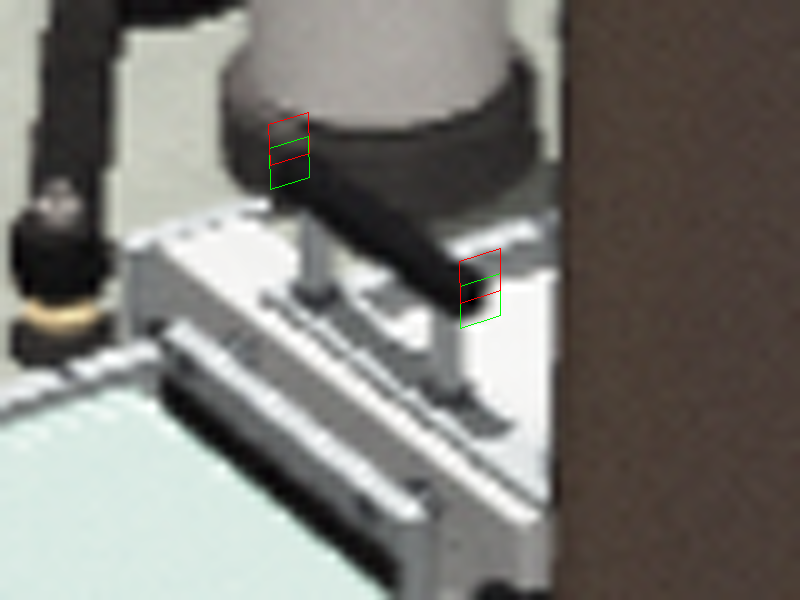

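The overlay shows the handle's near end at crop rows 262–318, closer to the "down" box (275–327) than the "up" one, and the posts look short. The clamp also stopped after about 4 mm under spring load, so the tooth has caught. Next come the exact applicator and glass figures.

Run:
```python
from h import *
b=cv2.imread("pics/t2.png"); B,G,R=[x.astype(int) for x in cv2.split(b)]
gl=((G-R>8)&(G>150)).astype(np.uint8)*255
print("glass",mar(gl,"top",.023,(238,205,325,282)))
q=np.array([(618,125),(678,119),(700,265),(640,277)])/3.333+[214.6,202.6]
P=np.array([onz("top",u,v,.033)[:2]*1000 for u,v in q]);print(P.round(1).tolist(),P.mean(0))
S=np.array([onz("top",u/3.333+214.6,v/3.333+202.6,.030)[:2]*1000 for u,v in[(107,33),(93,221)]]);print("stop",S.round(1).tolist(),S.mean(0))
c=b[225:300,390:440];cv2.imwrite("pics/c4.png",cv2.resize(c,None,fx=8,fy=8,interpolation=cv2.INTER_NEAREST))
```

```text
glass ((511.5, 12.6), (179.1, 145.7), 85.55)
[[516.2, -299.1], [520.6, -345.6], [407.7, -360.3], [398.8, -314.1]] [ 460.82497835 -329.76915624]
stop [[591.4, 97.9], [444.7, 108.4]] [518.07228011 103.14051621]
```

View pics/c4.png

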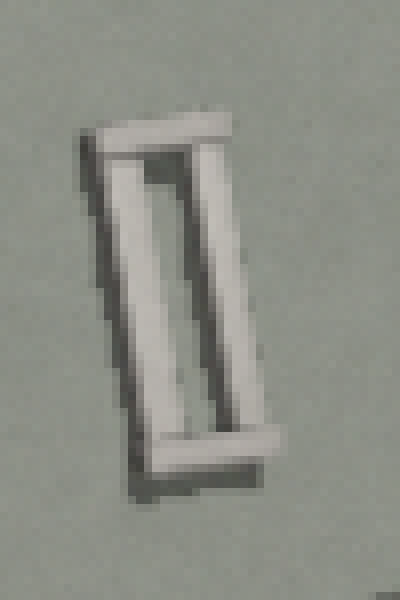

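The applicator's frame corners are at about (97,128), (231,110), (282,452) and (148,472) in the 8x crop, so its centre is (0.463, -0.332) and its long axis is at +8.2°.

{"op": "jog_arm", "data": {"deltas": [[[0.6,2.27,5.08,0,0.054],[0.6,2.27,5.08,0,0.054],[0.6,2.27,5.08,0,0.054],[0.6,2.27,5.08,0,0.055],[0.6,2.27,5.08,-1,0],[0.6,0,0,-5,0],[0.6,0,0,-5,0],[0.6,0,0,0,0]]], "force": 25}}

```text
time_s: 12.68
tcp_pos: [0.4612, -0.3281, 0.1133]
eef_rot: [179.8, -0.3, -171.7]
contact_force: [-1.0, -0.4, 0.7]
gripper_width: 0.07
gripper_force: 0.0
```

{"op": "jog_arm", "data": {"deltas": [[[0.6,0.1,-0.3,-3,0],[0.6,0,0,-2.5,0],[0.6,0,0,-1.5,0],[0.6,0,0,0,0]]]}}

```text
time_s: 13.18
tcp_pos: [0.4648, -0.3331, 0.0465]
eef_rot: [-180.0, -0.0, -171.7]
contact_force: [-0.6, 0.4, 0.4]
gripper_width: 0.0699
gripper_force: 0.0
```

{"op": "jog_arm", "data": {"deltas": [[[0.6,-0.1,0.1,-1,0],[0.6,0,0,-1,0],[0.6,0,0,0,0],[0.0,0,0,0,0],[0.0,0,0,0,0]]]}}

```text
time_s: 13.8
tcp_pos: [0.4638, -0.3322, 0.0261]
eef_rot: [-180.0, 0.0, -171.8]
contact_force: [-0.3, 0.1, -0.5]
gripper_width: 0.0555
gripper_force: 0.0
```

{"op": "jog_arm", "data": {"deltas": [[[-0.4,0,0,0,0],[-0.4,0,0,0,0],[-0.4,0,0,0,0]]]}}

```text
time_s: 14.18
tcp_pos: [0.4636, -0.332, 0.026]
eef_rot: [180.0, 0.0, -171.8]
contact_force: [0.5, 1.7, 3.3]
gripper_width: 0.0386
gripper_force: 25.0
```

{"op": "jog_arm", "data": {"deltas": [[[-0.4,0,0,2,0],[-0.4,0,0,4,0],[-0.4,0,0,5,0],[-0.4,0,0,4.4,0],[-0.4,0.5,3,0,-0.05],[-0.4,0.6,4,0,-0.05],[-0.4,0.6,5,0,-0.05],[-0.4,0.6,5,0,-0.069]]], "force": 30}}

```text
time_s: 15.18
tcp_pos: [0.486, -0.1607, 0.1793]
eef_rot: [180.0, -0.1, 175.5]
contact_force: [1.0, 0.6, -3.8]
gripper_width: 0.0388
gripper_force: 30.0
```

{"op": "jog_arm", "data": {"deltas": [[[-0.4,0.6,5,0,0],[-0.4,0.6,5,0,0],[-0.4,0.6,4,0,0],[-0.4,0.6,4,0,0],[-0.4,0.4,3.4,0,0],[-0.4,0,0,-2,0],[-0.4,0,0,-2,0],[-0.4,0,0,0,0]]]}}

```text
time_s: 16.18
tcp_pos: [0.513, 0.0514, 0.1381]
eef_rot: [-179.9, -0.2, 175.7]
contact_force: [-0.5, -0.5, -3.5]
gripper_width: 0.039
gripper_force: 30.0
```

{"op": "jog_arm", "data": {"deltas": [[[-0.4,0.1,0.1,-3,0],[-0.4,0,0,-3,0],[-0.4,0,0,-1.7,0],[-0.4,0,0,-0.4,0],[-0.4,0,0,0,0]]]}}

```text
time_s: 16.8
tcp_pos: [0.5161, 0.053, 0.0595]
eef_rot: [180.0, 0.0, 175.7]
contact_force: [0.4, 0.1, -4.1]
gripper_width: 0.0386
gripper_force: 30.0
```

{"op": "jog_arm", "data": {"deltas": [[[-0.4,-0.1,0,-0.4,0],[-0.4,0,0,-0.4,0],[-0.4,0,0,0,0]]]}}

```text
time_s: 17.18
tcp_pos: [0.5144, 0.0529, 0.0508]
eef_rot: [-180.0, -0.0, 175.7]
contact_force: [-0.4, 0.3, -4.0]
gripper_width: 0.0388
gripper_force: 30.0
```

{"op": "jog_arm", "data": {"deltas": [[[-0.4,0,0,-0.1,0],[-0.4,0,0,-0.1,0],[-0.4,0,0,0,0]]]}}

```text
time_s: 17.55
tcp_pos: [0.5147, 0.0529, 0.049]
eef_rot: [180.0, 0.0, 175.7]
contact_force: [-0.2, 0.2, -1.0]
gripper_width: 0.0387
gripper_force: 30.0
```

{"op": "jog_arm", "data": {"deltas": [[[-0.4,0,0,-0.05,0],[-0.4,0,0,0,0],[0.08,0,0,0,0],[0.08,0,0,0,0],[0.08,0,0,0,0]]]}}

```text
time_s: 18.18
tcp_pos: [0.5147, 0.0529, 0.0484]
eef_rot: [180.0, 0.0, 175.7]
contact_force: [-0.2, 0.6, 0.2]
gripper_width: 0.0475
gripper_force: 0.0
```

{"op": "jog_arm", "data": {"deltas": [[[0.08,0,0,0.5,0],[0.08,0,0,2,0],[0.08,0,0,4,0],[0.08,0,0,5,0],[0.08,0,0,4,0],[0.08,-2,-5,0,0],[0.08,-2,-5,0,0],[0.08,-2,-5,0,0]]]}}

```text
time_s: 19.18
tcp_pos: [0.4538, -0.0983, 0.2039]
eef_rot: [180.0, 0.1, 175.7]
contact_force: [0.9, -0.3, 0.8]
gripper_width: 0.0475
gripper_force: 0.0
```

{"op": "jog_arm", "data": {"deltas": [[[0.08,-2,-5,0,0],[0.08,-2,-5,0,0],[0.08,-1,-6,0,0],[0.08,-1,-6,0,0],[0.08,-1,-6,0,0],[0.08,0,-6,0,0],[0.08,0,-6,0,0],[0.08,0,-6,0,0]]]}}

```text
time_s: 20.18
tcp_pos: [0.3842, -0.5592, 0.2037]
eef_rot: [-180.0, 0.0, 175.7]
contact_force: [1.9, 0.3, 0.8]
gripper_width: 0.0475
gripper_force: 0.0
```

{"op": "jog_arm", "data": {"deltas": [[[0.08,0,-4,0,0],[0.08,0,0,0,0]]]}}

```text
time_s: 20.42
tcp_pos: [0.3835, -0.5995, 0.2019]
eef_rot: [180.0, -0.1, 175.5]
contact_force: [-0.5, 1.1, -0.4]
gripper_width: 0.0471
gripper_force: 0.0
```

Run:
```python
from h import *
a=r.capture("scene");b=r.capture("top");cv2.imwrite("pics/s5.png",a);cv2.imwrite("pics/t5.png",b)
out=np.zeros((600,800,3),np.uint8)
out[:340]=cv2.resize(b[203:305,145:385],(800,340),interpolation=cv2.INTER_CUBIC)
out[340:]=cv2.resize(a[230:320,150:427],(800,260),interpolation=cv2.INTER_CUBIC)
cv2.imwrite("pics/c5.png",out)
bl=(b.max(2)<55).astype(np.uint8)*255
print("bar",mar(bl,"top",.097,(310,222,358,272)))
```

```text
bar ((500.8, -109.6), (9.2, 84.0), 85.19)
```

View pics/c5.png

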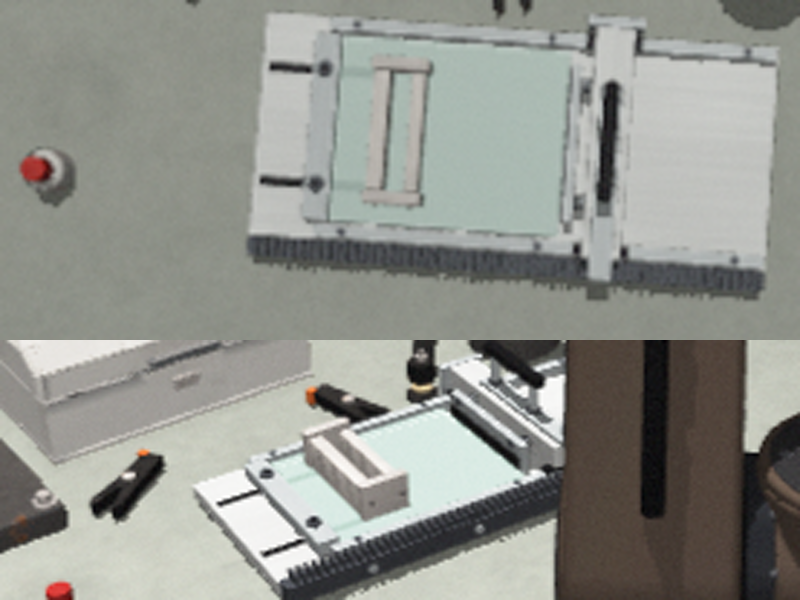

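The view shows the applicator standing square on the glass at crop (398,130), near the stop face at x≈335. The glass touches the stop, the handle hasn't moved at (608,140), and the dropper bottle is in place. I'll hand the job in.

```bash
python3 -c "
from plant import r
print(r.close_job())"
```

```text
the job is handed in; nothing more can be done
None
```

I handed the job in at about 20.5 s: the glass is clamped home against the end stop with roughly 10 N estimated on the pad, the release bar appears fully down in a notch (judged from the camera views and about 4 mm of clamp spring-back), and the applicator stands square on the glass about 50 mm (its centre) from the stop.

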